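Shut a blank in the turnover drill jig and turn the jig over

ROBOT

A 7-joint arm with a two-finger parallel gripper is mounted at the origin on a cart in front of the work surface, level with it; the furniture and walls round the work are solid. World frame = base frame: x ahead of the robot, y to its left, z up, the work surface at z = 0. Lengths are in mm, angles in rad, forces in N, time in s.
With the tool pointing down it reaches from about 350 to 900 mm from the base axis. Payload 8.1 kg.
Tool frame: the origin (TCP) lies at the very end of the fingers, on their centre line; the grasp point (between the pads) lies 19 mm behind it; z points along the fingers, y is the direction in which the jaws open and shut (so a half turn about z gives the same grasp; the last joint's range is limited). The gripper opens to 85 mm and grips with 20 to 120 N. Pads are 22 mm wide; open, the fingers measure 114 mm over their backs; the gripper's body (76 mm by 85 mm) begins 54 mm behind the grasp point. The pads swing forward as they close: fully open they stand 13 mm farther back than shut.
Start: joints at [-1.221, 0.434, 0.025, 1.573, -0.012, 1.134, -0.075], TCP at [273.456, 562.017, 231.323] pointing down, gripper open.
Joint ranges: [-2.62, 2.62], [-0.44, 2.09], [-1.27, 1.32], [0.08, 2.57], [-1.32, 4.46], [0.12, 2], [-2.74, 2.74]. Speed limits (rad/s): [2.22, 2.22, 3.01, 3.01, 3.14, 3.14, 3.14].

INTERFACE

Orientations are given as a unit quaternion [w, x, y, z].
In Python, from workcell import env, read_camera, calibration, order gives the robot as it stands.
- The arm moves only by the tool servo_tool, never from a script. Its argument "moves" is text: rows parted by semicolons, each of 7 numbers parted by spaces: the turn, a rotation vector about the tool's x, y, z in rad, then the shift along the tool's x, y, z in m, then the gripper command: -1 is shut, 1 is fully open, values between are in proportion. A call has 1 to 12 rows; each row is the pose to reach, as a shift and turn from the pose measured when the call began, along the tool's axes at that moment; what a row does not reach only later rows make up. A row lasts 1/8 s, in which the tool goes at most 62.5 mm and 10.7 degrees, less where a joint would pass 70% of its speed; a pose out of reach is approached as far as the arm can. A call with a gripper value outside its range is refused whole. The fingers move at their own pace and stop on an object; "force" is the grip in N (left out, the last holds). Time passes only in rows, so rows that repeat a pose let the fingers close. It gives the time, the measured TCP pose, the force and the opening at its end, in the units of the state.
- env.observe(): the state, without advancing time (a new reading comes with each control period).
- read_camera(name): name is "scene" or "top"; returns the picture (480x640x3 uint8, red, green, blue); there is no depth.
- calibration(name): a dict with "intrinsics" (3x3 intrinsics, pixels), "dist_coeffs" ([k1, k2, p1, p2, k3] as OpenCV has them; the pictures are not rectified), "extrinsics" (4x4, takes a point from camera to world coordinates). Camera axes: x right, y down, z forward; pixel columns grow to the right and rows downward; lengths in mm; the calibration is good to about 2 mm. A picture is of the moment at which its call begins. calibration takes no time and is no camera call.
- order.close_job(): hands the job in, once; it reports no verdict.
The state is a dict: "clock": time; "q": joint angles; "qd": joint speeds; "effort": joint torques, N m; "tcp_pos": TCP position; "orientation": TCP orientation; "ft_force": force on the tool from outside, world axes, zero at the start; "torque": the same for the moment, N m; "width": opening from 0.0 (shut) to 1.0 (fully open).
Only numpy, scipy, OpenCV 4.12 (cv2) and the standard library are available. Lean on these libraries where they do the work, as an engineer would, in place of code of your own. Each camera call takes 0.05 s, during which the arm holds its last target.

TASK

The pine blank is ready for the holes in its second face. Push it along the open turnover drill jig fully home against the end stop, shut the hinged plate over it so that the yellow spring catch snaps over the plate's edge, then turn the whole jig over on its pivots until the red pointer arm rests on its other stop, with the blank still shut inside. Leave the other things on the bench where they are.

Things in the scene. Friction and masses are not known exactly. Their poses are not given: they have to be found in the camera images.
- jig: Fixed base of the turnover drill jig: plywood board 180 x 168 x 10 mm. Origin: centre of its underside. Own +x points to the jig's hinge end, -x to its mouth (open end of the channel); y runs along the pivot axis, z up. Upright aluminium cheeks at y = +-62 to 72 mm, 132 mm high, carry the pivots; red pointer arm at y = -74 to -80, black friction knob out to y = +92.
- turn_axis (a point): Point on the pivot axis at the middle of the turning part (carrier), 112 mm above the bench; its axes turn with the carrier and equal jig's at carrier 0. In these axes, mm: dark steel bottom plate x -72 to 72, y -54 to 54, z -23 to -15; wooden rails on it at |y| 24.5 to 54, up to z 15, with a 49 mm wide channel between. Shut leaf: z 16.5 to 22.5. All that turns stays within 95 of the axis.
- nest_home (a point): Where the blank's centre lies when it is fully home against the steel end stop across the channel: 1 mm to the +x side of turn_axis. The stop's face is 65 mm beyond it; the blank's mouth-side end is then 8 mm inside the bottom plate's end. Fixed to the carrier, same axes as turn_axis.
- blank_center (a point): Centre of the pine blank, a plain block 130 mm long (own y) x 45 wide x 30 high, loose. It lies lengthways in the channel on the bottom plate, level with turn_axis, and at the start its end sticks out of the bottom plate's end by 22 to 47 mm. It slides along the channel under a push of about 1 N.
- leaf (a joint): Angle of the hinged bush plate (leaf; bare aluminium, 143 x 104 x 6 mm, three bushes 2 mm proud on its middle line), rad: 0 = shut over the channel, about 1.7 = standing open, 1.85 = open stop. Opening lifts its edge at the mouth. Stiff hinge: it stays where left or sinks slowly; 1 to 3 N at the edge swing it. The last 12 mm need a press of 6 to 10 N near the edge to snap under the catch.
- leaf_hinge (a point): Middle of the leaf's hinge axis, which runs along the jig's y: 74 mm to the hinge end and 19.5 mm above turn_axis while carrier is 0.
- leaf_edge (a point): Middle of the leaf's free edge, half-way through its thickness, 148 mm from the hinge axis. A lip 42 mm wide hangs 29 mm below the shut leaf here and closes the channel's mouth behind the blank, so the leaf shuts only when the blank is home.
- catch (a joint): Yellow spring catch at the mouth, rad: 0 = sprung home; the leaf's edge presses it out to about 0.1 and it springs back to 0 when its two noses have snapped over the edge. The noses sit at jig y = +-31 to 47 mm on arms rising from a rod across the bottom plate's end; they reach out to x = -90 and up to z = 40 mm in the axes of turn_axis. Between them 62 mm are free.
- carrier (a joint): Angle of the turning part, rad: 0 = start, level, leaf up; pi = turned over, level, bottom plate up; a stop at each end. From 0 the mouth end can only rise and the hinge end sink. Friction holds it at any angle; about 0.4 N m turns it (6 N at 70 mm). With the leaf shut, a press down on the leaf near its hinge starts it; then the raised mouth end can be pushed over to the hinge side and down.
- sanding_block: Bystander: cork sanding block in brown abrasive, 64 x 112 x 36 mm; origin under its centre.
- try_square: Bystander: try square, hardwood stock and steel blade, 184 x 115 x 17 mm; origin under its centre.
- bit_box: Bystander: small white printed carton, 45 x 125 x 42 mm; origin under its centre.
- round_tin: Bystander: round brown tin of screws, 90 mm across, 29 high; origin under its centre.

How it is judged (in metres and radians):
On the way:
1. with the jig still level on its first stop, the leaf is shut over the home blank and the catch has snapped over its edge (value of joint carrier below 0.15 rad and value of joint leaf below 0.04 rad and value of joint catch below 0.05 rad and y of blank_center in the frame of turn_axis between -0.006 and 0.006 m and z of blank_center in the frame of turn_axis between -0.006 and 0.006 m and x of blank_center in the frame of turn_axis between -0.008 and 0.006 m), for 0.3 s.
At the end, for the whole second after the job is handed in: The jig is turned over onto its second stop (within 0.08 rad), the leaf still shut (under 0.04 rad) and the catch sprung home over it (under 0.05 rad), and the blank at rest inside the channel, its centre within 8 mm along and 6 mm across of the middle (value of joint carrier above 3.06 rad and value of joint leaf below 0.04 rad and value of joint catch below 0.05 rad and y of blank_center in the frame of turn_axis between -0.006 and 0.006 m and z of blank_center in the frame of turn_axis between -0.006 and 0.006 m and x of blank_center in the frame of turn_axis between -0.008 and 0.006 m and linear speed of blank below 0.02 m/s); the robot touches nothing.
It fails at once if the sanding block is moved by more than 30 mm (distance of sanding_block from where it was at the start of the episode above 0.03 m).
It fails at once if the try square is moved by more than 30 mm (distance of try_square from where it was at the start of the episode above 0.03 m).
It fails at once if the bit box is moved by more than 30 mm (distance of bit_box from where it was at the start of the episode above 0.03 m).
It fails at once if the round tin is moved by more than 30 mm (distance of round_tin from where it was at the start of the episode above 0.03 m).
It also fails if it takes over 69 s, if anything falls off the work surface, if the arm or the gripper's body presses on something with over 40 N, if the wrist force passes 120 N, or if a joint passes its speed limit or range.

## Working session

There is one attempt and no reset: what is moved stays moved. The work goes in short steps, Python scripts to look and compute and a tool call to move; the robot and the scene stay as the last step left them, time stands still between calls to the robot, and variables do not carry over. Pictures are saved under pics/ and viewed, and the job is handed in when it is done.

Besides the shell and the picture viewer there is one more tool, called after "Emit:" as a command line: name --argument value ..., lists and objects as JSON in quotes. servo_tool: Moves the arm, as the interface text tells. Its arguments: {"type":"object","properties":{"moves":{"type":"string"},"force":{"type":"number"}},"required":["moves"]}

```bash
ls; mkdir -p pics; cat > a.py <<'E'
E
python3 - <<'E'
from workcell import env, read_camera, calibration
import cv2
print(env.observe())
for n in("scene","top"):
    im=read_camera(n); cv2.imwrite(f"pics/{n}0.png",im[:,:,::-1]); c=calibration(n); print(n,c)
E
```

```text
pics
{'clock': 0.0, 'q': array([-1.22063902,  0.43525319,  0.02499299,  1.57411168, -0.01160192,
        1.1340061 , -0.07511199]), 'qd': array([ 0.00078216,  0.00077511,  0.00166319,  0.00036287,  0.00128207,
       -0.00018982, -0.0013421 ]), 'effort': array([ 1.48981934e-05, -6.70453906e+01,  1.02497242e+00, -3.16217709e+01,
        1.54802698e-02,  1.23016557e-02, -2.72999108e-05]), 'tcp_pos': array([273.2399018 , 561.53253578, 230.50180228]), 'orientation': array([-1.06978919e-04,  2.24499155e-01,  9.74473942e-01, -8.09562876e-04]), 'ft_force': array([-0.45814482,  0.25812169,  0.04544044]), 'torque': array([-0.00448082,  0.00681462, -0.01371689]), 'width': 0.9996288186481023}
scene {'intrinsics': array([[465.86808327,   0.        , 324.18148263],
       [  0.        , 465.86808327, 243.41447363],
       [  0.        ,   0.        ,   1.        ]]), 'dist_coeffs': array([-0.01094832,  0.        ,  0.        ,  0.        ,  0.        ]), 'extrinsics': array([[ 9.69085179e-01, -2.12641176e-01,  1.25130516e-01,
         3.91688120e+02],
       [-2.46711641e-01, -8.40703195e-01,  4.82028530e-01,
        -6.06970163e+02],
       [ 2.69851077e-03, -4.97997860e-01, -8.67174060e-01,
         1.05443467e+03],
       [ 0.00000000e+00,  0.00000000e+00,  0.00000000e+00,
         1.00000000e+00]])}
top {'intrinsics': array([[570.97001745,   0.        , 321.77227041],
       [  0.        , 570.97001745, 233.98886875],
       [  0.        ,   0.        ,   1.        ]]), 'dist_coeffs': array([0.02249456, 0.        , 0.        , 0.        , 0.        ]), 'extrinsics': array([[-7.52553559e-03, -9.89799549e-01,  1.42268122e-01,
         3.34315912e+02],
       [-9.99965517e-01,  6.94932743e-03, -4.54659074e-03,
        -6.83364355e+01],
       [ 3.51154571e-03, -1.42297431e-01, -9.89817716e-01,
         1.55740963e+03],
       [ 0.00000000e+00,  0.00000000e+00,  0.00000000e+00,
         1.00000000e+00]])}
```

View pics/scene0.png

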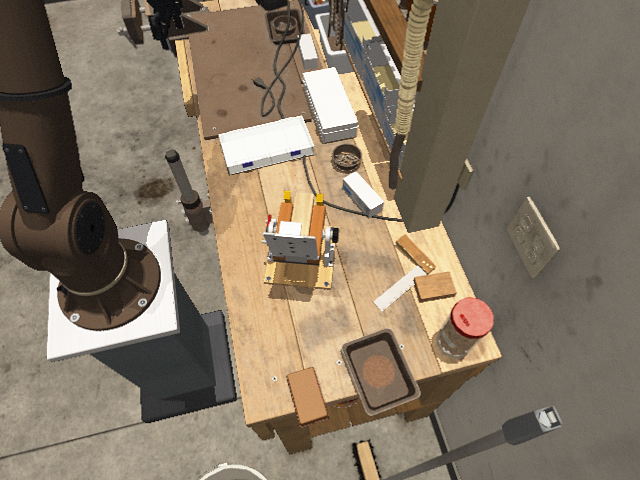

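View pics/top0.png

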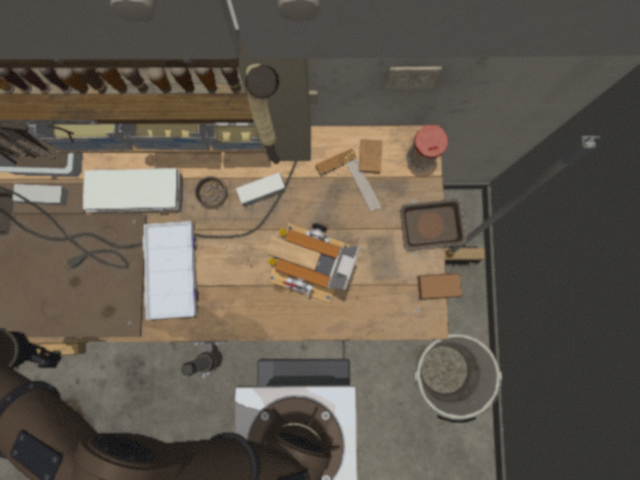

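```bash
python3 - <<'E'
import cv2
a=cv2.imread("pics/top0.png")[215:315,255:375]; cv2.imwrite("pics/topc.png",cv2.resize(a,(720,600),interpolation=cv2.INTER_CUBIC))
a=cv2.imread("pics/scene0.png")[180:300,245:365]; cv2.imwrite("pics/scenec.png",cv2.resize(a,(600,600),interpolation=cv2.INTER_CUBIC))
E
```

```text
(no output)
```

View pics/topc.png

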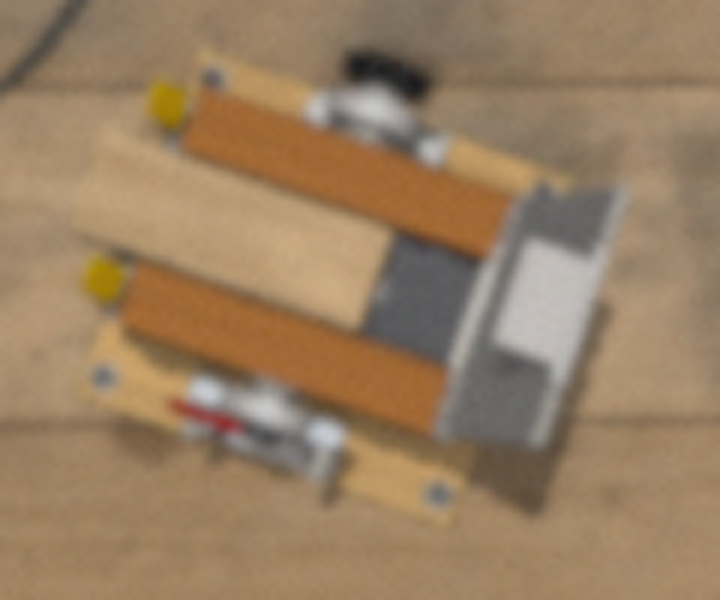

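View pics/scenec.png

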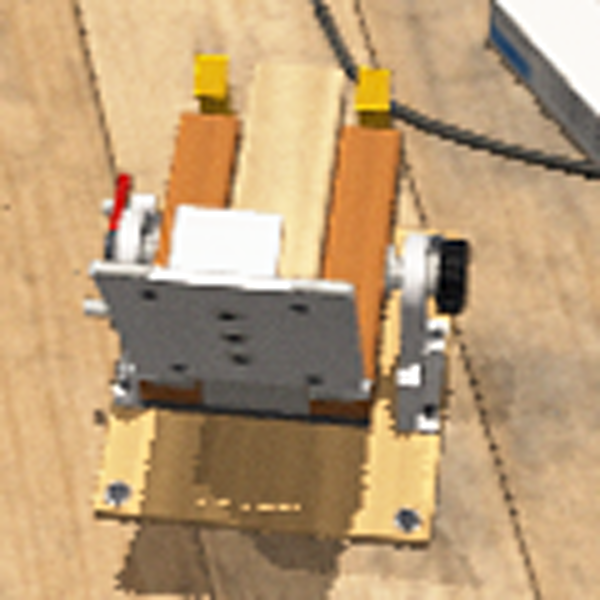

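```bash
cat > h.py <<'E'
import numpy as np, cv2
from workcell import calibration
C={n:calibration(n) for n in("scene","top")}
def ray(n,p):
    c=C[n]; u=cv2.undistortPoints(np.array([[p]],float),c["intrinsics"],c["dist_coeffs"])[0,0]
    E=c["extrinsics"]; d=E[:3,:3]@np.r_[u,1]; return E[:3,3],d/np.linalg.norm(d)
def onz(n,p,z):
    o,d=ray(n,p); return o+d*(z-o[2])/d[2]
def tri(a,b):
    o1,d1=ray("top",a);o2,d2=ray("scene",b)
    A=np.c_[d1,-d2];t=np.linalg.lstsq(A,o2-o1,rcond=None)[0]
    p,q=o1+d1*t[0],o2+d2*t[1]; return (p+q)/2,np.linalg.norm(p-q)
def proj(n,P):
    c=C[n];E=np.linalg.inv(c["extrinsics"]);r=cv2.Rodrigues(E[:3,:3])[0]
    return cv2.projectPoints(np.array(P,float).reshape(-1,3),r,E[:3,3],c["intrinsics"],c["dist_coeffs"])[0][:,0]
E
python3 - <<'E'
from h import *
np.set_printoptions(precision=1,suppress=True)
T=lambda u,v:(255+u/6-.4,215+v/6-.4); S=lambda u,v:(245+u/5-.4,180+v/5-.4)
print("nose far(knob)",tri(T(168,103),S(373,80)));print("nose near",tri(T(105,280),S(210,65)))
print("screw",tri(T(438,495),S(118,493)))
for n,u in dict(kn=(212,78),ptr=(102,377),ptrh=(438,495)).items(): print(n,onz("top",T(*u),12))
print(onz("scene",S(118,493),12),onz("scene",S(407,520),12))
for u in [(205,92),(185,150),(140,265),(122,325)]: print("rail",onz("top",T(*u),127))
for u in [(105,135),(80,225),(395,235),(362,328)]: print("blank top",onz("top",T(*u),127))
print("blank mouth corners scene",onz("scene",S(255,65),127),onz("scene",S(345,70),127))
# color masks noses
for n in("top","scene"):
    im=cv2.imread(f"pics/{n}0.png");h=cv2.cvtColor(im,cv2.COLOR_BGR2HSV)
    m=cv2.inRange(h,(22,180,100),(32,255,255))
    k,l,s,c=cv2.connectedComponentsWithStats(m)
    print(n,[(s[i],c[i]) for i in range(1,k) if s[i,4]>12 and 200<c[i][1]<300 or (s[i,4]>12 and n=="scene" and 180<c[i][1]<300)])
E
```

```text
nose far(knob) (array([542.2,  22.4, 154.8]), np.float64(0.0936830689803366))
nose near (array([468.8,  47.9, 157.5]), np.float64(0.43382657297377003))
screw (array([384.1, -89.9,  12.4]), np.float64(1.3788752362687284))
kn [574.7  11.6  12. ]
ptr [438.7  61.1  12. ]
ptrh [384.8 -89.8  12. ]
[383.4 -89.7  12. ] [ 518.3 -139.    12. ]
rail [550.9   8.6 127. ]
rail [526.2  17.  127. ]
rail [477.8  35.8 127. ]
rail [452.6  43.2 127. ]
blank top [532.8  50.7 127. ]
blank top [494.8  61.  127. ]
blank top [489.6 -71.2 127. ]
blank top [450.6 -57.1 127. ]
blank mouth corners scene [493.1  64.8 127. ] [535.1  51.1 127. ]
top [(array([280, 229,   6,   7,  28], dtype=int32), array([282.2, 232. ])), (array([269, 258,   6,   7,  29], dtype=int32), array([271.9, 261.1]))]
scene [(array([284, 191,   6,   9,  49], dtype=int32), array([286.5, 194.6])), (array([316, 194,   7,   8,  46], dtype=int32), array([318.9, 197.7]))]
```

```bash
cat > go.py <<'E'
import sys
from h import *
from workcell import env
from scipy.spatial.transform import Rotation as R
np.set_printoptions(precision=4,suppress=True)
C0=np.array([478.5,-40.,0]);yaw=np.arctan2(-.941,-.339)
J=R.from_euler('z',yaw).as_matrix()
def st():
    s=env.observe();w,x,y,z=s['orientation'];Rt=R.from_quat([x,y,z,w]).as_matrix()
    return s,s['tcp_pos'],Rt
def go(X,Y,Z):
    s,p,Rt=st(); t=C0+J@np.array([X,Y,0])+[0,0,Z]
    Rd=J@np.array([[0,-1,0],[-1,0,0],[0,0,-1]],float)
    print("shift m",Rt.T@(t-p)/1000,"rotvec",R.from_matrix(Rt.T@Rd).as_rotvec())
def rep():
    s,p,Rt=st(); print("t",s['clock'],"jig",J.T@(p-C0),"f",J.T@s['ft_force'],"w",s['width'],"q",s['q'])
E
python3 -c "
from go import *
rep();go(-145,0,231)"
```

```text
t 0.1 jig [-496.409  -397.0119  230.6144] f [0.0674 0.6198 0.0284] w 1.0016198836402053 q [-1.2206  0.4351  0.0249  1.574  -0.0116  1.134  -0.0751]
shift m [-0.4323 -0.307   0.0001] rotvec [-0.0014  0.     -0.107 ]
```

Emit:
servo_tool --moves "0 0 -0.107 -0.432 -0.307 0 -1;0 0 -0.107 -0.432 -0.307 0 -1;0 0 -0.107 -0.432 -0.307 0 -1;0 0 -0.107 -0.432 -0.307 0 -1;0 0 -0.107 -0.432 -0.307 0 -1;0 0 -0.107 -0.432 -0.307 0 -1;0 0 -0.107 -0.432 -0.307 0 -1;0 0 -0.107 -0.432 -0.307 0 -1;0 0 -0.107 -0.432 -0.307 0 -1;0 0 -0.107 -0.432 -0.307 0 -1;0 0 -0.107 -0.432 -0.307 0 -1" --force 40

```text
clock: 1.48
tcp_pos: [526.9, 97.3, 230.8]
orientation: [-0.001, 0.172, 0.985, -0.001]
ft_force: [-0.1, 0.6, -1.5]
width: -0.005
```

```bash
python3 -c "
from go import *
rep();go(-145,0,110)"
```

```text
t 1.475 jig [-145.6064   -1.0294  230.7563] f [-0.5364 -0.2884 -1.4548] w -0.004681247962962861 q [-0.4463  0.2899  0.2094  1.8034 -0.0676  1.0569  1.0136]
shift m [-0.0011 -0.0004  0.1208] rotvec [-0.0014 -0.001   0.0006]
```

Emit:
servo_tool --moves "0 0 0 -0.001 0 0.06 -1;0 0 0 -0.001 0 0.12 -1;0 0 0 -0.001 0 0.12 -1;0 0 0 -0.001 0 0.12 -1;0 0 0 -0.001 -0.02 0.12 -1"

```text
clock: 2.1
tcp_pos: [522.7, 79.6, 113.3]
orientation: [0.001, 0.17, 0.985, 0.001]
ft_force: [0.3, -0.6, 0.2]
width: -0.002
```

```bash
cat > look.py <<'E'
import sys,cv2
from go import *
from workcell import read_camera
rep()
k=sys.argv[1]
a=read_camera("top")[::-1][::-1][190:310,245:385,::-1]; b=read_camera("scene")[120:300,235:385,::-1]
a=cv2.resize(a,None,fx=2.9,fy=4,interpolation=cv2.INTER_CUBIC) if 0 else cv2.resize(a,None,fx=2.85,fy=2.85,interpolation=cv2.INTER_CUBIC)
b=cv2.resize(b,None,fx=2.6,fy=2.6,interpolation=cv2.INTER_CUBIC)
import numpy as np
o=np.zeros((max(a.shape[0],b.shape[0]),a.shape[1]+b.shape[1],3),np.uint8);o[:a.shape[0],:a.shape[1]]=a;o[:b.shape[0],a.shape[1]:]=b
cv2.imwrite(f"pics/{k}.png",o);print(o.shape)
E
python3 look.py l1
```

```text
t 2.1 jig [-127.4911    1.0394  113.2593] f [0.4828 0.4746 0.1553] w -0.0015718596422688877 q [-0.3931  0.4138  0.1868  1.9596 -0.1073  0.7744  1.0835]
(468, 789, 3)
```

View pics/l1.png

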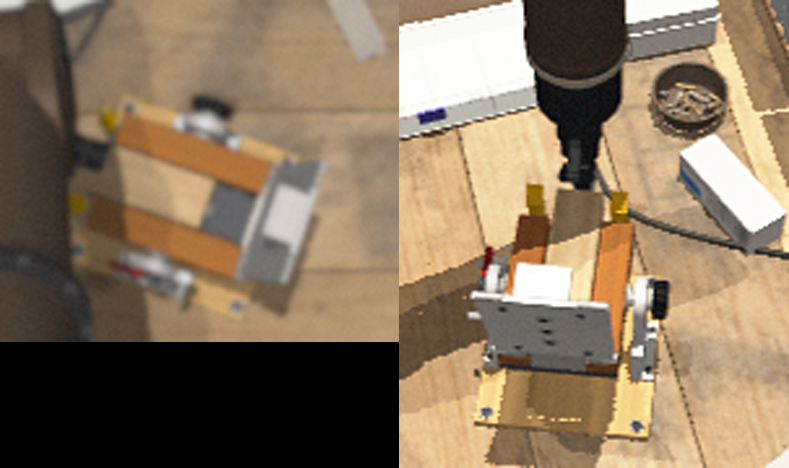

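The composite shows the closed fingers at the blank's end (scene part ~578,175), centred between the yellow noses (535 and 620). Now I push.

Emit:
servo_tool --moves "0 0 0 0.001 -0.01 0.003 -1;0 0 0 0.001 -0.02 0.003 -1;0 0 0 0.001 -0.028 0.003 -1;0 0 0 0.001 -0.034 0.003 -1;0 0 0 0.001 -0.038 0.003 -1;0 0 0 0.001 -0.042 0.003 -1;0 0 0 0.001 -0.045 0.003 -1;0 0 0 0.001 -0.047 0.003 -1;0 0 0 0.001 -0.048 0.003 -1;0 0 0 0.001 -0.048 0.003 -1"

```text
clock: 3.45
tcp_pos: [505.5, 35.1, 110.4]
orientation: [0.002, 0.171, 0.985, 0.002]
ft_force: [3.6, 15.3, -0.3]
width: -0.003
```

```bash
python3 look.py l2
```

```text
t 3.45 jig [-79.7889   0.0042 110.3533] f [-15.5801  -1.8012  -0.3329] w -0.0028894371213303996 q [-0.3194  0.3871  0.1903  2.0154 -0.1093  0.7436  1.164 ]
(468, 789, 3)
```

View pics/l2.png

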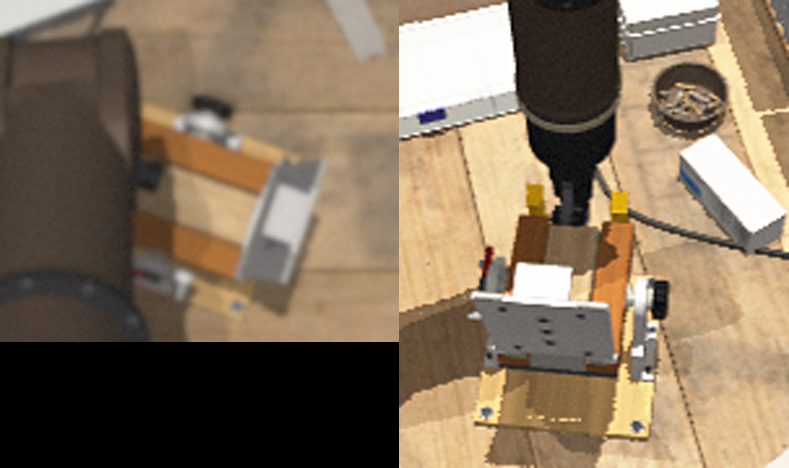

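Home: it stopped with 15.6 N at 1.3 mm from the predicted spot. Retreat, up, and over to the hinge side.

Emit:
servo_tool --moves "0 0 0 0 0.012 0 -1;0 0 0 0 0.03 0 -1;0 0 0 0 0.03 -0.06 -1;0 0 0 0 0.03 -0.12 -1;0 0 0 0 0.03 -0.18 -1;0 0 0 0 0.02 -0.23 -1;0 0 0 0 -0.04 -0.23 -1;0 0 0 0 -0.1 -0.23 -1;0 0 0 0 -0.16 -0.23 -1;0 0 0 0 -0.22 -0.23 -1;0 0 0 0 -0.225 -0.23 -1;0 0 0 0 -0.225 -0.23 -1"

```text
clock: 5.05
tcp_pos: [428.8, -177.1, 339.3]
orientation: [0.002, 0.172, 0.985, 0.002]
ft_force: [0.7, 1.2, -0.2]
width: 0.001
```

```bash
python3 look.py l3
```

```text
t 5.05 jig [145.7912  -0.2698 339.2598] f [-1.3477  0.2558 -0.1913] w 0.0010246768222240943 q [-0.1066  0.0734  0.4224  1.7972 -0.036   1.2749  1.5512]
(468, 789, 3)
```

View pics/l3.png

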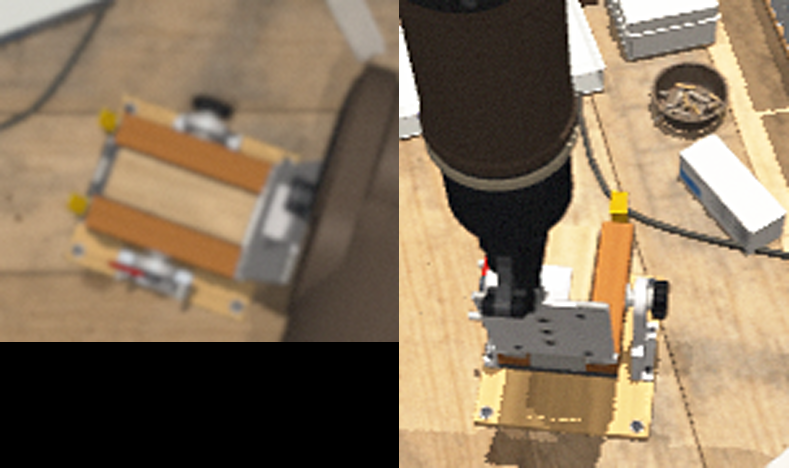

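Blank now lies inside the channel, steel plate visible at the mouth (composite ~100,170); the leaf is still standing. Swing it down.

Emit:
servo_tool --moves "0 0 0 0 0 0.045 -1;0 0 0 0 0 0.088 -1;0 0 0 0 0 0.088 -1;0 0 0 0 0.02 0.088 -1;0 0 0 0 0.04 0.088 -1;0 0 0 0 0.054 0.088 -1;0 0 0 0 0.07 0.088 -1;0 0 0 0 0.086 0.09 -1;0 0 0 0 0.102 0.094 -1;0 0 0 0 0.117 0.099 -1;0 0 0 0 0.132 0.107 -1;0 0 0 0 0.146 0.115 -1"

```text
clock: 6.65
tcp_pos: [478.9, -37.0, 224.0]
orientation: [0.001, 0.17, 0.985, 0.002]
ft_force: [-0.1, -0.9, -0.1]
width: 0.001
```

```bash
python3 look.py l4
```

```text
t 6.65 jig [ -2.9917  -0.6582 224.0373] f [ 0.9084  0.2384 -0.1277] w 0.0006160611082083736 q [-0.293   0.2018  0.3116  1.9462 -0.0771  1.0011  1.2833]
(468, 789, 3)
```

View pics/l4.png

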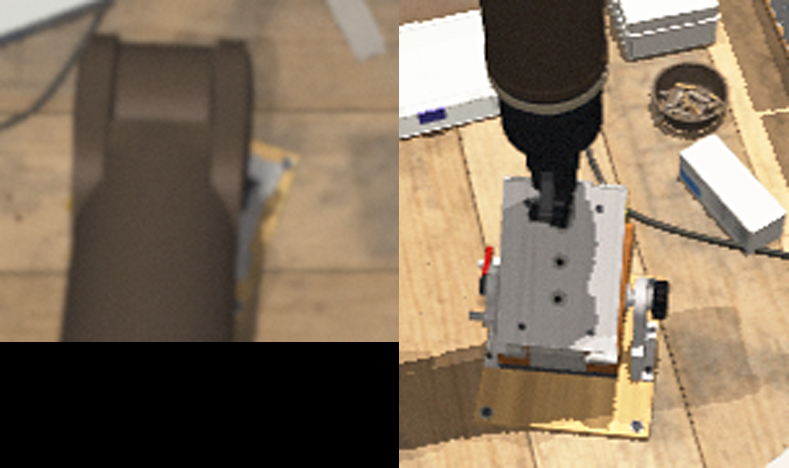

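The leaf follows at about 45° with the fingertip on its face near (555,210). Continue down.

Emit:
servo_tool --moves "0 0 0 0 0.011 0.011 -1;0 0 0 0 0.021 0.024 -1;0 0 0 0 0.03 0.034 -1;0 0 0 0 0.037 0.043 -1;0 0 0 0 0.045 0.058 -1;0 0 0 0 0.048 0.069 -1;0 0 0 0 0.05 0.074 -1;0 0 0 0 0.052 0.077 -1;0 0 0 0 0.052 0.0795 -1;0 0 0 0 0.052 0.0795 -1"

```text
clock: 8.0
tcp_pos: [496.3, 13.5, 144.8]
orientation: [0.001, 0.169, 0.986, 0.002]
ft_force: [-0.6, 1.1, 2.1]
width: -0.001
```

```bash
python3 look.py l5
```

```text
t 8.0 jig [-56.3361  -1.3496 144.8069] f [-0.7974 -0.9024  2.0691] w -0.0012666109956288134 q [-0.3431  0.3263  0.2681  2.0073 -0.1219  0.8196  1.226 ]
(468, 789, 3)
```

View pics/l5.png

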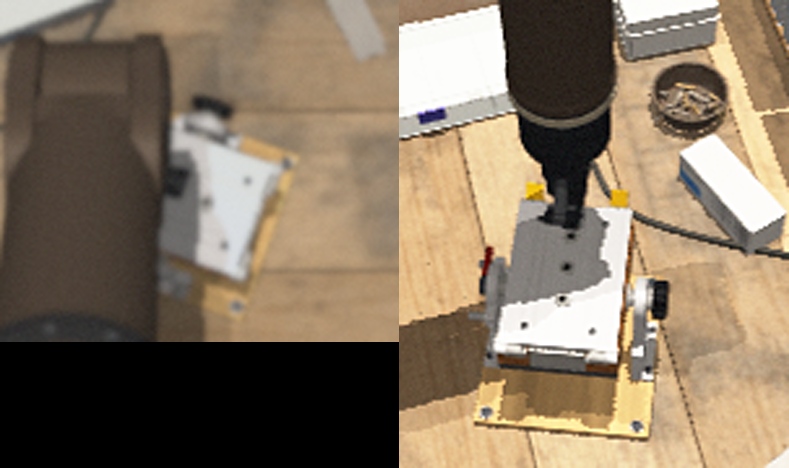

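Emit:
servo_tool --moves "0 0 0 -0.001 0 0.002 -1;0 0 0 -0.001 0 0.004 -1;0 0 0 -0.001 0 0.006 -1;0 0 0 -0.001 0 0.008 -1;0 0 0 -0.001 0 0.009 -1;0 0 0 -0.001 0 0.01 -1;0 0 0 -0.001 0 0.01 -1"

```text
clock: 8.98
tcp_pos: [497.4, 13.0, 134.7]
orientation: [0.001, 0.169, 0.986, 0.002]
ft_force: [0.0, -0.1, -0.3]
width: 0.003
```

```bash
python3 look.py l6
```

```text
t 8.975 jig [-56.248   -0.2276 134.7016] f [ 0.0687  0.0506 -0.2523] w 0.0025578834653539034 q [-0.3381  0.3419  0.2647  2.0157 -0.1283  0.796   1.2328]
(468, 789, 3)
```

View pics/l6.png

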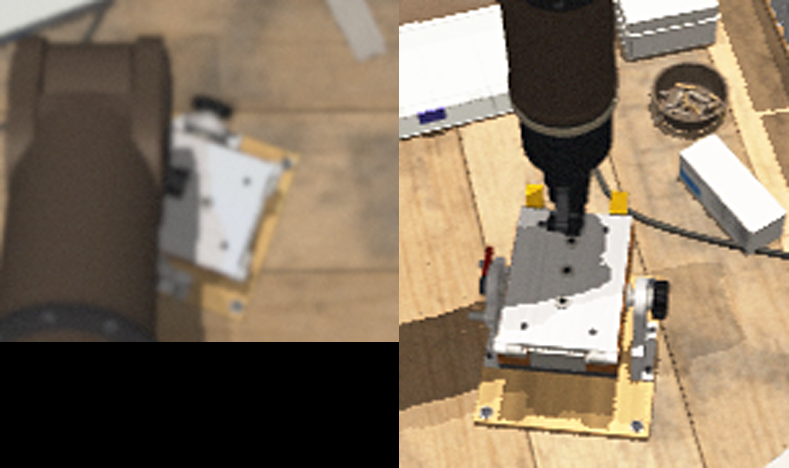

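Emit:
servo_tool --moves "0 0 0 0 0 0.001 -1;0 0 0 0 0 0.002 -1;0 0 0 0 0 0.003 -1;0 0 0 0 0 0.003 -1"

```text
clock: 9.57
tcp_pos: [497.6, 13.1, 133.9]
orientation: [0.002, 0.169, 0.986, 0.003]
ft_force: [-9.2, 0.3, 30.1]
width: 0.001
```

Emit:
servo_tool --moves "0 0 0 0 0 -0.03 -1;0 0 0 0 0 -0.08 -1;0 0 0 0 0 -0.08 -1;0 0 0 0 -0.06 -0.08 -1;0 0 0 0 -0.118 -0.08 -1;0 0 0 0 -0.118 -0.08 -1;0 0 0 0 -0.118 -0.08 -1"

```text
clock: 10.45
tcp_pos: [457.9, -98.1, 212.6]
orientation: [0.001, 0.169, 0.986, 0.003]
ft_force: [0.4, -0.0, 0.3]
width: -0.003
```

```bash
python3 look.py l7
```

```text
t 10.45 jig [ 61.662    0.2694 212.6288] f [-0.1115  0.334   0.3359] w -0.0033687822847287426 q [-0.1945  0.1951  0.3506  1.9896 -0.0882  0.9677  1.4305]
(468, 789, 3)
```

View pics/l7.png

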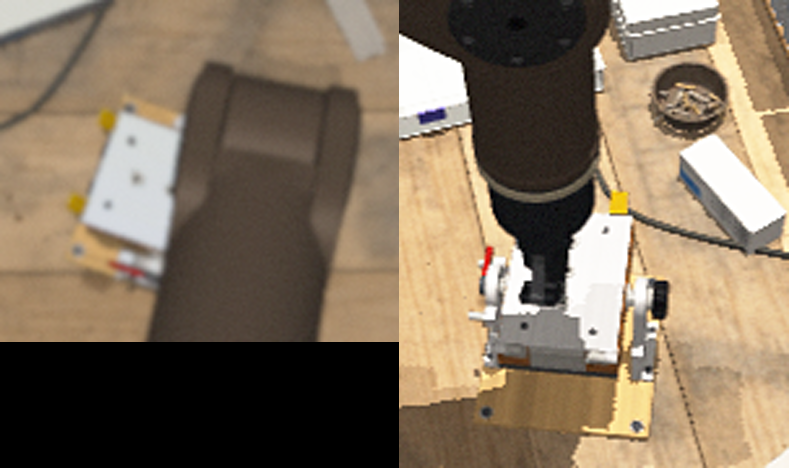

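Emit:
servo_tool --moves "0 0 0 0 -0.006 0.04 -1;0 0 0 0 -0.006 0.072 -1;0 0 0 0 -0.006 0.078 -1;0 0 0 0 -0.006 0.084 -1;0 0 0 0 -0.006 0.09 -1;0 0 0 0 -0.006 0.096 -1;0 0 0 0 -0.006 0.102 -1;0 0 0 0 -0.006 0.108 -1;0 0 0 0 -0.006 0.114 -1;0 0 0 0 -0.005 0.12 -1;0 0 0 0 -0.004 0.125 -1;0 0 0 0 -0.004 0.125 -1"

```text
clock: 12.05
tcp_pos: [457.4, -99.9, 88.1]
orientation: [0.001, 0.168, 0.986, 0.003]
ft_force: [-3.1, -2.7, 0.4]
width: 0.0
```

```bash
python3 look.py l8; python3 -c "
import cv2
a=cv2.imread('pics/l7.png')[90:280,60:200];cv2.imwrite('pics/l7z.png',cv2.resize(a,None,fx=3,fy=3))"
```

```text
t 12.05 jig [63.5619  0.4359 88.1156] f [ 3.5807 -2.0385  0.4328] w 0.000385162076697767 q [-0.1328  0.3778  0.3051  2.1294 -0.1921  0.6573  1.5384]
(468, 789, 3)
```

View pics/l8.png

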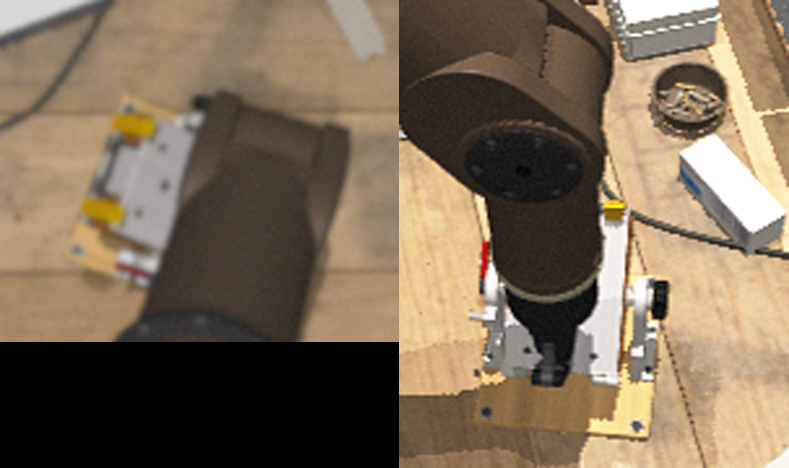

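View pics/l7z.png

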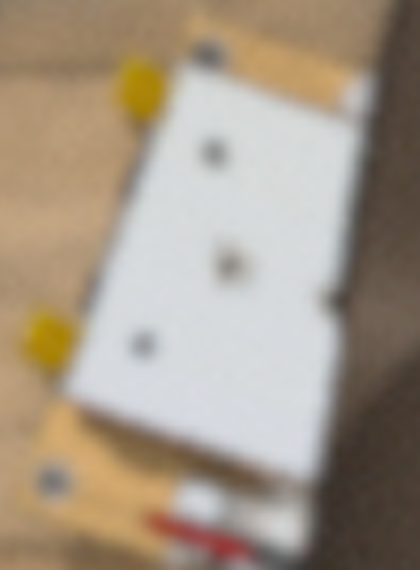

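Carrier tilted to ~50° with leaf shut (noses seen at 133,125 and 103,210 over the leaf's edge). Now over to the mouth side.

Emit:
servo_tool --moves "0 0 0 0 -0.006 -0.03 -1;0 0 0 0 -0.006 -0.09 -1;0 0 0 0 -0.006 -0.15 -1;0 0 0 0 0 -0.205 -1;0 0 0 0 0.06 -0.21 -1;0 0 0 0 0.12 -0.21 -1;0 0 0 0 0.18 -0.21 -1;0 0 0 0 0.195 -0.2 -1;0 0 0 0 0.195 -0.14 -1;0 0 0 0 0.195 -0.08 -1;0 0 0 0 0.195 -0.052 -1;0 0 0 0 0.195 -0.052 -1"

```text
clock: 13.65
tcp_pos: [520.6, 83.0, 139.9]
orientation: [-0.0, 0.168, 0.986, 0.002]
ft_force: [-0.2, 0.1, 0.5]
width: 0.002
```

```bash
python3 look.py l9
```

```text
t 13.65 jig [-130.0271   -2.0796  139.8621] f [ 0.0092 -0.2098  0.5029] w 0.0020264418408713234 q [-0.4239  0.3778  0.2194  1.9367 -0.1137  0.8377  1.0899]
(468, 789, 3)
```

View pics/l9.png

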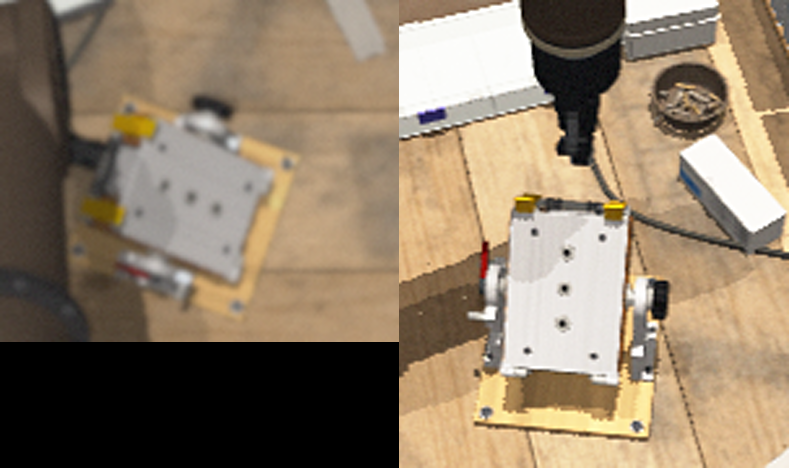

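Emit:
servo_tool --moves "0 0 0 -0.002 -0.03 0 -1;0 0 0 -0.002 -0.045 -0.001 -1;0 0 0 -0.002 -0.054 -0.004 -1;0 0 0 -0.002 -0.062 -0.009 -1;0 0 0 -0.002 -0.07 -0.014 -1;0 0 0 -0.002 -0.078 -0.02 -1;0 0 0 -0.002 -0.086 -0.027 -1;0 0 0 -0.002 -0.093 -0.034 -1;0 0 0 -0.002 -0.101 -0.036 -1;0 0 0 -0.002 -0.109 -0.038 -1"

```text
clock: 15.0
tcp_pos: [492.7, -13.6, 185.8]
orientation: [0.007, 0.165, 0.986, 0.008]
ft_force: [-8.8, 20.5, 46.4]
width: -0.001
```

```bash
python3 look.py l10
```

```text
t 15.0 jig [-29.678    4.3941 185.841 ] f [-16.3327 -15.2553  46.3501] w -0.0010713203613772217 q [-0.2775  0.259   0.254   1.9765 -0.1002  0.9001  1.2682]
(468, 789, 3)
```

View pics/l10.png

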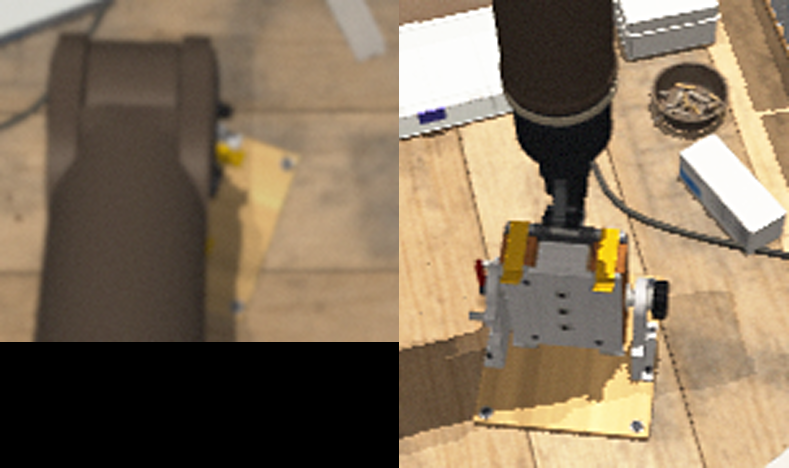

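The fingertip has climbed onto the catch rod (46 N up, scene part ~565,225). Back off and approach lower.

Emit:
servo_tool --moves "0 0 0 0.002 0.004 -0.006 -1;0 0 0 0.004 0.02 -0.014 -1;0 0 0 0.004 0.06 -0.014 -1;0 0 0 0.004 0.08 -0.014 -1;0 0 0 0.004 0.08 -0.014 -1"

```text
clock: 15.72
tcp_pos: [514.5, 63.1, 201.2]
orientation: [0.006, 0.165, 0.986, 0.008]
ft_force: [0.9, 0.5, -0.4]
width: 0.001
```

```bash
python3 look.py l11
```

```text
t 15.725 jig [-109.1875   -1.0783  201.2165] f [-0.778   0.6302 -0.406 ] w 0.0010056735413938214 q [-0.3967  0.2811  0.2244  1.8987 -0.0886  0.9534  1.109 ]
(468, 789, 3)
```

View pics/l11.png

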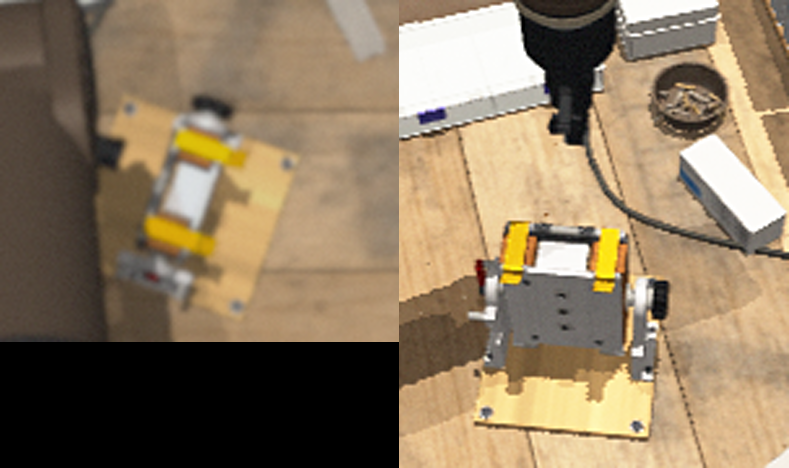

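```bash
python3 -c "
from go import *
go(-75,0,157)"
```

```text
shift m [ 0.0001 -0.0324  0.0436] rotvec [0.0165 0.0094 0.0112]
```

Emit:
servo_tool --moves "0.016 0.009 0.011 0 0 0.043 -1;0.016 0.009 0.011 0 -0.03 0.043 -1;0.016 0.009 0.011 0 -0.055 0.043 -1;0.016 0.009 0.011 0 -0.067 0.043 -1;0.016 0.009 0.011 0 -0.073 0.042 -1;0.016 0.009 0.011 0 -0.079 0.041 -1;0.016 0.009 0.011 0 -0.084 0.04 -1;0.016 0.009 0.011 0 -0.09 0.039 -1;0.016 0.009 0.011 0 -0.097 0.038 -1"

```text
clock: 16.95
tcp_pos: [483.6, -28.0, 161.8]
orientation: [0.001, 0.171, 0.985, 0.002]
ft_force: [1.8, 7.8, -1.8]
width: 0.001
```

```bash
python3 look.py l12
```

```text
t 16.95 jig [-12.9763   0.6971 161.8461] f [-7.9031 -0.9759 -1.7992] w 0.0007562188369260488 q [-0.2524  0.2842  0.2506  2.0134 -0.0961  0.8527  1.2797]
(468, 789, 3)
```

View pics/l12.png

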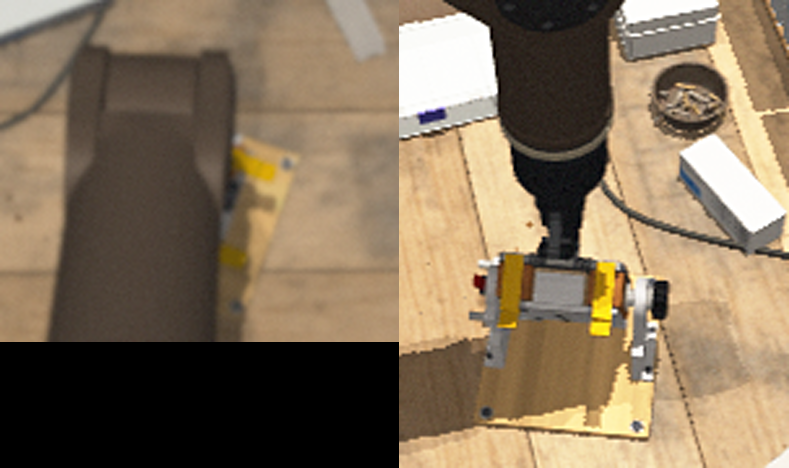

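Emit:
servo_tool --moves "0 0 0 0 -0.008 0 -1;0 0 0 0 -0.016 0 -1;0 0 0 0 -0.024 0.002 -1;0 0 0 0 -0.032 0.004 -1;0 0 0 0 -0.037 0.007 -1;0 0 0 0 -0.042 0.01 -1;0 0 0 0 -0.047 0.014 -1;0 0 0 0 -0.052 0.0175 -1;0 0 0 0 -0.055 0.021 -1;0 0 0 0 -0.057 0.023 -1"

```text
clock: 18.3
tcp_pos: [465.0, -82.2, 139.2]
orientation: [0.001, 0.171, 0.985, 0.001]
ft_force: [1.5, 3.5, 5.2]
width: 0.0
```

```bash
python3 look.py l13
```

```text
t 18.3 jig [ 44.3151   1.5644 139.1618] f [-3.7594  0.2057  5.2224] w 0.00020155918860033338 q [-0.151   0.2977  0.267   2.0683 -0.1134  0.7857  1.4122]
(468, 789, 3)
```

View pics/l13.png

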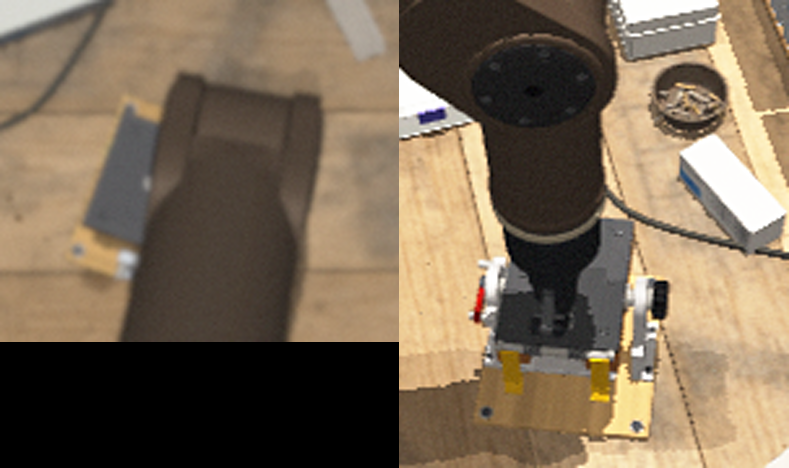

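Nearly over: bottom plate up, ~175°. Move out a bit and press down onto the stop.

Emit:
servo_tool --moves "0 0 0 0.001 -0.003 0.001 -1;0 0 0 0.001 -0.004 0.002 -1;0 0 0 0.001 -0.005 0.003 -1;0 0 0 0.001 -0.005 0.004 -1;0 0 0 0.001 -0.005 0.005 -1;0 0 0 0.001 -0.005 0.0055 -1;0 0 0 0.001 -0.005 0.0055 -1"

```text
clock: 19.27
tcp_pos: [461.8, -87.5, 134.9]
orientation: [0.001, 0.171, 0.985, 0.001]
ft_force: [-6.1, 3.0, 30.3]
width: -0.0
```

Emit:
servo_tool --moves "0 0 0 0 0 -0.01 -1;0 0 0 0 0 -0.06 -1;0 0 0 0 0 -0.12 -1;0 0 0 0 0 -0.16 -1;0 0 0 0 0.06 -0.16 -1;0 0 0 0 0.12 -0.16 -1;0 0 0 0 0.18 -0.16 -1;0 0 0 0 0.24 -0.16 -1;0 0 0 0 0.3 -0.16 -1;0 0 0 0 0.3 -0.16 -1;0 0 0 0 0.3 -0.16 -1"

```text
clock: 20.65
tcp_pos: [562.3, 193.3, 294.9]
orientation: [0.001, 0.172, 0.985, 0.0]
ft_force: [-0.0, -1.0, 0.5]
width: -0.002
```

```bash
python3 look.py l14; python3 - <<'E'
from h import *
from workcell import read_camera
a=read_camera("top")[:,:,::-1];b=read_camera("scene")[:,:,::-1]
cv2.imwrite("pics/topf.png",np.vstack([cv2.resize(a[215:315,255:375],(600,500),interpolation=3)]))
cv2.imwrite("pics/scenef.png",cv2.resize(b[180:300,245:365],(600,600),interpolation=3))
cv2.imwrite("pics/scenew.png",b)
E
```

```text
t 20.65 jig [-247.9061   -0.2794  294.8894] f [0.9663 0.3434 0.4867] w -0.0020117987361449917 q [-0.5253  0.3387  0.1438  1.5645 -0.0498  1.241   0.8522]
(468, 789, 3)
```

View pics/topf.png

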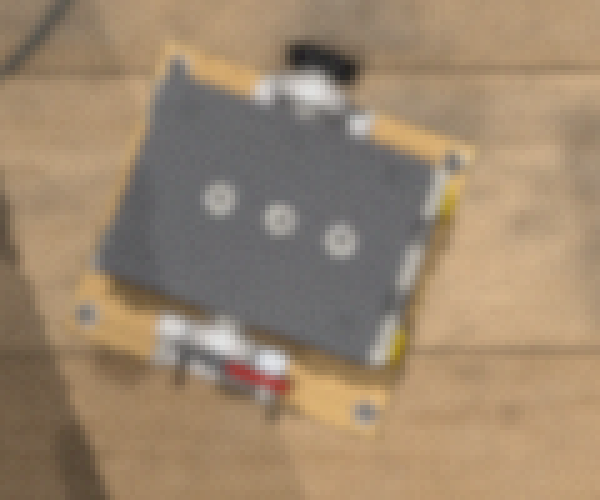

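View pics/scenef.png

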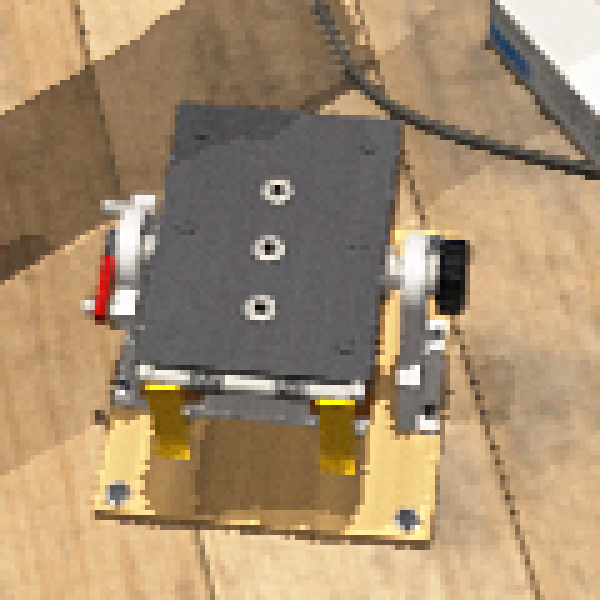

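View pics/scenew.png

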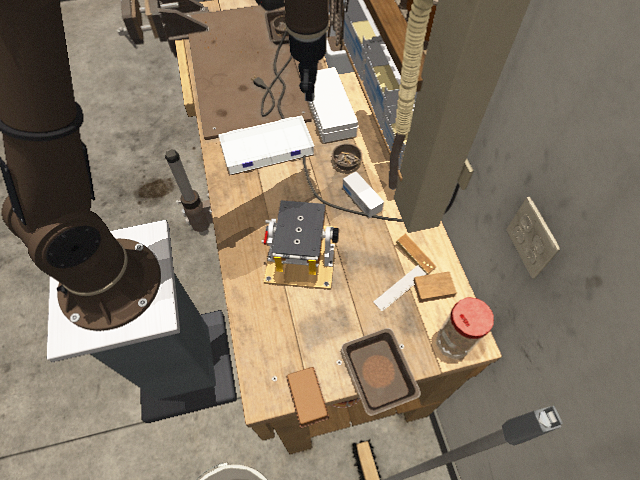

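```bash
python3 -c "
from workcell import order
print(order.close_job())"
```

```text
the job is handed in; nothing more can be done
None
```

I pushed the blank home, shut the leaf under the catch, turned the jig over onto its second stop and handed the job in at about 21 s. No verdict was reported.

- **Blank:** it stopped hard at 15.6 N, with the fingertip 1.3 mm from the position I had predicted for home. I had no view of the blank once the leaf was shut.
- **Leaf and catch:** the leaf went down past the catch and then stood solid under 30 N at about 134 mm. The pictures showed both yellow noses at the leaf's edge, and they still held it after turning.
- **Turning:** the first push over slipped. The fingertip climbed onto the catch rod and pressed with about 50 N (46 N of it upward at the wrist). I backed off, approached lower, and finished at moderate force.
- **Second stop:** the last press met firm resistance at 30 N with the bottom plate at 134.9 mm, against 135 mm expected for level. The final pictures show the red pointer resting on its other stop peg, the bottom plate up and the leaf shut.
- **Bystanders and robot:** the bystanders look unmoved in the pictures, but I did not measure them. The arm was clear of everything at hand-in.

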